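# Zero the scale under the mate cup and start its timer

### The job

The black glass mate cup stands on the kitchen scale, ready for its first splash of warm water: lightly press the scale's tare key (the long bar, the middle one of the three) until it is down and let it spring back up, then do the same with the timer key (the round one) to start the soaking time, and draw the hand clear. Press one key at a time, leave the on/off key (the small square one) alone, and do not pick up or shift the scale, the cup or anything else on the trolley.

Things in the scene. Friction and masses are not known exactly. Their poses are not given: they have to be found in the camera images.
- trolley: Rattan-look brown plastic serving trolley, standing still on the floor before the arm; its top tray, 570 mm (x) by 920 mm (y) outside, has a flat floor and a woven rim about 25 mm wide that stands 32 mm above it all round. Origin: on the tray floor's upper face, 250 mm from the near edge, half-way along; z up, y along its length. Napkin stand, caddy, saucers and tumblers are fixed along its back (up to 145 mm high).
- scale: Loose white kitchen scale, 215 (x) by 220 mm (y), about 0.8 kg. Origin: centre of its underside; x away from its front edge, y left, z up; its front faces the arm within 0.35 rad. Front 50 mm: panel, 22 mm high, with a dark display at left, then dark grey keys in a row: round timer, long tare, square on/off, at x = -81, y = 4, -40, -86 mm. Behind: fixed steel plate 28 mm high, x = -51 to 106 mm.
- tare_key_top (a point): Centre of the upper face of the tare key: the long dark grey bar, 32 mm along the scale's y, 12 mm along its x; the middle key of the row. It stands 5.5 mm proud of the white panel, springs back by itself, and moves straight down into the scale.
- tare_key (a joint): How far the tare key is pressed: 0 up, 0.004 m fully down (stop). A spring gives about 0.8 N at the start and 4 N fully down. It answers when it is down 2.5 mm or more for at least 0.1 s.
- timer_key_top (a point): Centre of the upper face of the timer key: the round dark grey key, 20 mm in diameter, next to the display. It stands 5.5 mm proud of the white panel, springs back by itself, and moves straight down into the scale.
- timer_key (a joint): How far the timer key is pressed: 0 up, 0.004 m fully down (stop); same spring and same answer as the tare key.
- power_key_top (a point): Centre of the upper face of the on/off key: the small square dark grey key, 13 mm wide, at the right-hand end of the row. To be left alone. It stands 5.5 mm proud of the white panel, springs back by itself, and moves straight down into the scale.
- power_key (a joint): How far the on/off key is pressed: 0 up, 0.004 m fully down; same spring.
- mate_cup: Black glass mate cup, bulging, 80 mm in diameter at its widest, 74 mm high, about 0.24 kg, loose on the scale's steel plate. Origin: centre of its underside, z up.
- egg_cup: White ceramic egg cup on a foot, 49 mm in diameter, 56 mm high, loose on the tray to the left of the scale. Origin: centre of its underside, z up.
- bombilla: Steel bombilla (drinking straw with a flat strainer), 206 mm long, up to 18 mm wide and 12 mm high, lying loose on the tray to the right of the scale. Origin: at its middle, on the tray floor; x along it, to the mouthpiece.
- canister: Green metal canister with a ribbed screw-top lid, 93 mm in diameter, 146 mm high, loose near one end of the tray. Origin: centre of its underside, z up.
- sugar_bowl: White ceramic sugar bowl with a knobbed lid, 86 mm in diameter, 96 mm high, loose near one end of the tray. Origin: centre of its underside, z up.
- jar: Amber glass jar with a brass cap, 72 mm in diameter, 100 mm high, loose near one end of the tray. Origin: centre of its underside, z up.
- flask: Steel vacuum flask with a black cup on top, 84 mm in diameter, 258 mm high, loose near the right-hand end of the tray. Origin: centre of its underside, z up.
Mind the look-alikes: they are no part of the job. Of the things like the canister, leave any that is purple; of the rest the larger one is meant. Of the things that look like the jar, take the one that is farthest from the robot's base at the start.

How it is judged:
By the outcome, as a careful person would: the job done as asked, in the order asked, and still so for the second after the job is handed in, with the robot touching nothing.
It also fails if it takes over 42 s, if anything falls off the work surface, if the arm or the gripper's body presses on something with over 40 N, if the wrist force passes 120 N, or if a joint passes its speed limit or range.

### The arm

A 6-joint arm with a two-finger parallel gripper is mounted at the origin on the work surface. World frame = base frame: x ahead of the robot, y to its left, z up, the work surface at z = 0. Lengths are in m, angles in rad, forces in N, time in s.
With the tool pointing down it reaches from about 0.35 to 0.975 m from the base axis. Payload 4.9 kg.
Tool frame: the origin (TCP) lies at the very end of the fingers, on their centre line; the grasp point (between the pads) lies 19 mm behind it; x points along the fingers, y is the direction in which the jaws open and shut, and the axes are right-handed (so a half turn about x gives the same grasp; the last joint's range is limited). The gripper opens to 85 mm and grips with 20 to 120 N. Pads are 22 mm wide; open, the fingers measure 114 mm over their backs; the gripper's body (76 mm by 85 mm) begins 54 mm behind the grasp point. The pads swing forward as they close: fully open they stand 13 mm farther back than shut.
Start: joints at [1.051, 0.053, 1.613, -0, 1.476, -0.119], TCP at [0.244, 0.575, 0.198] pointing down, gripper open.
Joint ranges: [-3.01, 3.01], [-1.01, 2.22], [0.06, 2.58], [-1.02, 4.17], [0.09, 2.62], [-3.14, 3.14]. Speed limits (rad/s): [2.57, 2.57, 3.14, 3.14, 3.14, 3.14].

### API

Orientations are given as a rotation vector (axis times angle).
In Python, from station import ctrl, get_image, calibration, finish_job, search_frame, cut_out, mark_of gives the robot as it stands. The module is installed in compiled form; this text tells all that it offers.
- The arm moves only by the tool arm_command, never from a script. Its argument "plan" is a list that holds one entry, the list of rows, each a list of 7 numbers: the shift along the tool's x, y, z in m, then the turn, a rotation vector about the tool's x, y, z in degrees, then the finger opening in m, from 0 to 0.0854. A call has 1 to 20 rows; each row shifts and turns the pose as measured when the row begins, along the tool's axes as they then stand; what a row does not reach is not made up. A row lasts 1/12 s, in which the tool goes at most 41.7 mm and 7.16 degrees, less where a joint would pass 70% of its speed; a pose out of reach is approached as far as the arm can. A call with a gripper value outside its range is refused whole. The fingers move at their own pace and stop on an object; "squeeze" is the grip in N (left out, the last holds). Time passes only in rows, so rows that do not move let the fingers close. It gives the time, the measured TCP pose, the force and the opening at its end, in the units of the state.
- ctrl.get_obs(): the state, without advancing time (a new reading comes with each control period).
- get_image(name): name is "scene" or "top" or "wrist"; returns the picture (384x512x3 uint8, red, green, blue); there is no depth.
- calibration(name): a dict with "fx", "fy", "cx", "cy" (pixels), "cam_to_world" (4x4, takes a point from camera to world coordinates); the wrist camera has in their place "hand_eye" (4x4, takes a point from camera to tool coordinates, whose origin is the TCP and whose axes are the tool frame's). Camera axes: x right, y down, z forward; pixel columns grow to the right and rows downward; lengths in m; the calibration is good to about 2 mm. A picture is of the moment at which its call begins: read the wrist's pose just before it. calibration takes no time and is no camera call.
- finish_job(): hands the job in, once; it reports no verdict.
Trained networks look in the newest picture that a camera, given by its name, has taken for a name from the list of things; names that differ only in an ending like _2 or _b are one class to them, and where a whole thing is asked for, a point or a joint stands for the part that bears it (a point fixed in the world has none). Each returns a list of dicts, best first, with "conf" (0 to 1); they miss things now and then, are a little off and sometimes report something else, mostly with a low value. They report only what shows in the picture. A call takes as long as a camera call. They do not tell look-alikes from the thing itself.
- search_frame(camera, thing): "at" ([x, y, z] in m, in the coordinates of the camera as it stood for that picture, good to about 4 mm: the middle of the surface that is visible of it).
- cut_out(camera, thing): "mask" (384x512 bool, what is visible of it).
- mark_of(camera, thing): "at" ([x, y, z] in m, in the coordinates of the camera as it stood for that picture, good to about 4 mm: a listed point, or the origin of a listed thing).
The state is a dict: "t": time; "q": joint angles; "dq": joint speeds; "effort": joint torques, N m; "tool_pos": TCP position; "tool_rot": TCP orientation; "contact_force": force on the tool from outside, world axes, zero at the start; "wrist_torque": the same for the moment, N m; "opening": finger opening in m.
Only numpy, scipy, OpenCV 4.12 (cv2) and the standard library are available. Lean on these libraries where they do the work, as an engineer would, in place of code of your own. Each camera call takes 0.05 s, during which the arm holds its last target. There are 200 camera calls.

## Working session

There is one attempt and no reset: what is moved stays moved. The work goes in short steps, Python scripts to look and compute and a tool call to move; the robot and the scene stay as the last step left them, time stands still between calls to the robot, and variables do not carry over. Pictures are saved under pics/ and viewed, about 8 in all and at most 12, crops included, and the job is handed in when it is done.

Besides the shell and the picture viewer there is one more tool, called after "Request:" as a command line: name --argument value ..., lists and objects as JSON in quotes. arm_command: Moves the arm, as the interface text tells. Its arguments: {"type":"object","properties":{"plan":{"type":"array","items":{"type":"array","items":{"type":"array","items":{"type":"number"}}}},"squeeze":{"type":"number"}},"required":["plan"]}

```bash
mkdir -p pics; cat > h.py <<'E'
import numpy as np, cv2
from scipy.spatial.transform import Rotation as R
from station import *
def T(cam):
    c=calibration(cam)
    if cam!='wrist': return c, np.array(c['cam_to_world'])
    o=ctrl.get_obs(); M=np.eye(4); M[:3,:3]=R.from_rotvec(o['tool_rot']).as_matrix(); M[:3,3]=o['tool_pos']
    return c, M@np.array(c['hand_eye'])
def marks(cam,names,f=mark_of):
    c,M=T(cam)
    for n in names:
        for d in f(cam,n)[:3]:
            p=np.array(d['at']); w=(M@np.r_[p,1])[:3]
            print(cam,n,round(d['conf'],2),w.round(4),'px',round(c['fx']*p[0]/p[2]+c['cx']),round(c['fy']*p[1]/p[2]+c['cy']))
def snap(cam,fn):
    im=get_image(cam); cv2.imwrite('pics/'+fn,im[:,:,::-1]); return im
E
python3 - <<'E'
from h import *
N=['tare_key_top','timer_key_top','power_key_top','scale','trolley','mate_cup']
a=snap('scene','s1.png');marks('scene',N)
b=snap('top','t1.png');marks('top',N)
o=ctrl.get_obs();print(o['t'],o['tool_pos'],o['tool_rot'],R.from_rotvec(o['tool_rot']).as_matrix().round(3))
cv2.imwrite('pics/st.png',cv2.resize(np.vstack([a,b]),(512,768))[:,:,::-1][:600] if 0 else cv2.resize(np.hstack([a,b]),(800,300))[:,:,::-1])
E
```

```text
scene tare_key_top 0.51 [ 0.4886 -0.0493  0.0301] px 242 213
scene timer_key_top 0.59 [ 0.4936 -0.0065  0.0272] px 256 208
scene power_key_top 0.46 [ 0.4946 -0.0873  0.0233] px 231 222
scene scale 0.85 [ 0.5695 -0.0026  0.0013] px 271 232
scene scale 0.22 [ 0.5224  0.3841 -0.0006] px 364 167
scene mate_cup 0.85 [ 0.599  -0.0082  0.0307] px 276 235
top tare_key_top 0.57 [ 0.4907 -0.056   0.0262] px 268 197
top timer_key_top 0.36 [ 0.4865 -0.0068  0.0258] px 253 197
top scale 0.82 [ 0.5661 -0.0029  0.0013] px 253 176
top mate_cup 0.28 [0.5164 0.3795 0.0032] px 138 186
0.7 [0.24385217 0.57547626 0.19764406] [ 0.31444381  1.54783248 -0.31435271] [[ 0.     0.39   0.921]
 [ 0.     0.921 -0.39 ]
 [-1.     0.    -0.   ]]
```

View pics/s1.png

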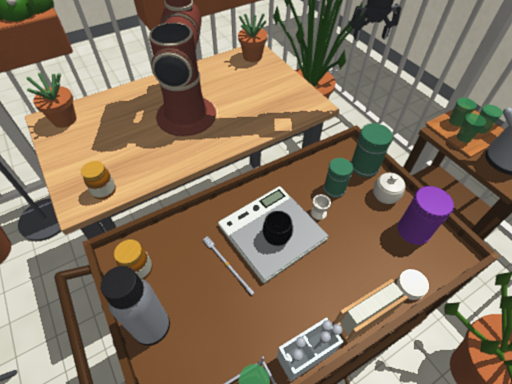

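View pics/t1.png

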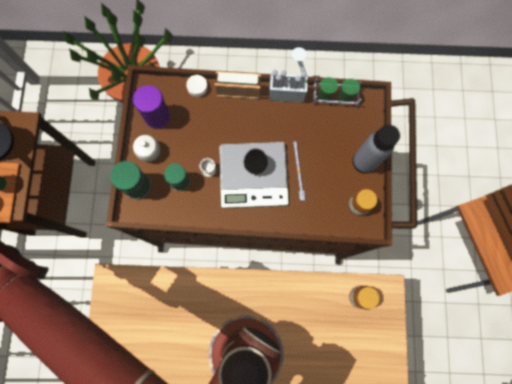

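The top view shows one scale, with keys at about (253–285, 197) and the display at its left. Tare lies between timer and power. Look-alikes for the tare key are the round timer key (256,208 in scene), the square power key (231,222) and the display (272,196). I'll shut the fingers, align the jaws and move to a look pose.

Request:
arm_command --plan '[[[0,0,0,-5.75,0,0,0],[0,0,0,-5.75,0,0,0],[0,0,0,-5.75,0,0,0],[0,0,0,-5.75,0,0,0],[0,-0.038,0.011,0,0,0,0],[0,-0.038,0.011,0,0,0,0],[0,-0.038,0.011,0,0,0,0],[0,-0.038,0.011,0,0,0,0],[0,-0.038,0.011,0,0,0,0],[0,-0.038,0.011,0,0,0,0],[0,-0.038,0.011,0,0,0,0],[0,-0.038,0.011,0,0,0,0],[0,-0.038,0.011,0,0,0,0],[0,-0.038,0.011,0,0,0,0],[0,-0.038,0.011,0,0,0,0],[0,-0.038,0.011,0,0,0,0],[0,-0.038,0.011,0,0,0,0],[0,-0.038,0.011,0,0,0,0],[0,-0.038,0.011,0,0,0,0],[0,-0.038,0.011,0,0,0,0]]]'

```text
t: 2.37
tool_pos: [0.4404, -0.0476, 0.1991]
tool_rot: [-0.028, 1.557, 0.031]
contact_force: [0.4, -0.1, 0.8]
opening: -0.0001
```

```bash
python3 - <<'E'
from h import *
o=ctrl.get_obs();print(o['t'],o['tool_pos'],o['opening'],R.from_rotvec(o['tool_rot']).as_matrix().round(3))
snap('wrist','w1.png');marks('wrist',['tare_key_top','timer_key_top','power_key_top','scale','mate_cup'])
print(calibration('wrist'))
E
```

```text
2.3667 [ 0.44038085 -0.04762153  0.19913778] -7.942378696841036e-05 [[ 0.013 -0.037  0.999]
 [ 0.002  0.999  0.037]
 [-1.     0.001  0.013]]
wrist tare_key_top 0.8 [ 0.5011 -0.0576  0.0275] px 254 204
wrist tare_key_top 0.49 [ 0.4863 -0.3671  0.0037] px 25 181
wrist timer_key_top 0.57 [ 0.4928 -0.0151  0.0321] px 287 201
wrist power_key_top 0.65 [ 0.5003 -0.101   0.0233] px 220 202
wrist scale 0.64 [ 0.5721 -0.011  -0.0006] px 285 244
wrist scale 0.63 [ 0.501  -0.1012  0.0242] px 220 202
wrist mate_cup 0.68 [ 0.6018 -0.0172  0.0244] px 281 271
{'fx': 288.04512556752456, 'fy': 288.04512556752456, 'cx': 256.6030076647436, 'cy': 186.25256387435388, 'hand_eye': array([[-1.47282312e-04, -2.85866482e-01,  9.58269447e-01,
        -1.76541506e-01],
       [ 9.99999924e-01,  3.04678850e-04,  2.44586501e-04,
        -1.11542835e-03],
       [-3.61883516e-04,  9.58269410e-01,  2.85866415e-01,
        -7.17479735e-02],
       [ 0.00000000e+00,  0.00000000e+00,  0.00000000e+00,
         1.00000000e+00]])}
```

View pics/w1.png

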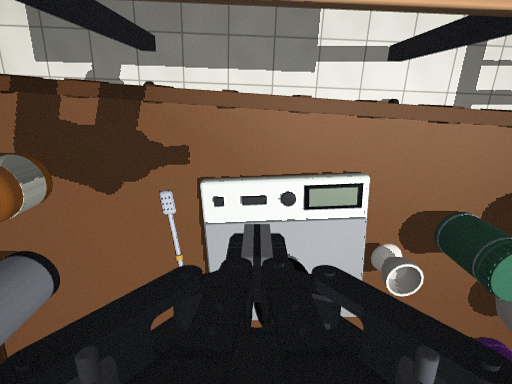

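The wrist view shows the keys in a row: square power at (219,202), tare bar at (254,200), round timer at (288,199), display at (332,196). The arm may still have been settling during that shot, so I'll measure again with it at rest, using blob centres.

```bash
cat >> h.py <<'E'
def blobs(cam,c,M,im,box,z=0.0275,th=110):
    x0,y0,x1,y1=box; g=cv2.cvtColor(im,cv2.COLOR_RGB2GRAY)[y0:y1,x0:x1]
    n,l,s,ct=cv2.connectedComponentsWithStats((g<th).astype('uint8'))
    for i in range(1,n):
        if s[i,4]<25: continue
        u,v=ct[i]+[x0,y0]; d=M[:3,:3]@np.array([(u-c['cx'])/c['fx'],(v-c['cy'])/c['fy'],1]); 
        print(cam,'blob',s[i].tolist(),(u.round(1),v.round(1)),(M[:3,3]+d*(z-M[2,3])/d[2]).round(4))
E
python3 - <<'E'
from h import *
c,M=T('wrist');print(ctrl.get_obs()['tool_pos'])
im=snap('wrist','w2.png');blobs('wrist',c,M,im,(208,188,366,213));
print(ctrl.get_obs()['tool_pos'])
marks('wrist',['tare_key_top','timer_key_top','power_key_top','scale','mate_cup'])
c,M=T('top');im=get_image('top');blobs('top',c,M,im,(223,190,286,204))
c,M=T('scene');im=get_image('scene');blobs('scene',c,M,im,(224,192,262,228))
E
```

```text
[ 0.43991472 -0.04467769  0.19855811]
wrist blob [94, 0, 59, 22, 405] (np.float64(329.0), np.float64(199.9)) [0.4887 0.0494 0.0275]
wrist blob [70, 4, 16, 15, 168] (np.float64(285.5), np.float64(199.1)) [ 0.4897 -0.0065  0.0275]
wrist blob [3, 9, 11, 10, 94] (np.float64(215.7), np.float64(201.6)) [ 0.4965 -0.0956  0.0275]
wrist blob [31, 8, 25, 10, 208] (np.float64(251.1), np.float64(200.5)) [ 0.4933 -0.0503  0.0275]
[ 0.43991945 -0.04431756  0.19861595]
wrist tare_key_top 0.63 [ 0.4978 -0.0512  0.0263] px 250 203
wrist timer_key_top 0.63 [ 0.4911 -0.0064  0.0319] px 285 201
wrist timer_key_top 0.54 [ 0.4871 -0.3595  0.0017] px 21 181
wrist power_key_top 0.43 [ 0.4981 -0.0924  0.0226] px 218 201
wrist scale 0.86 [ 0.5703 -0.0014 -0.0013] px 283 244
top blob [10, 0, 53, 14, 581] (np.float64(260.5), np.float64(195.7)) [ 0.4931 -0.0306  0.0275]
scene blob [0, 0, 38, 25, 550] (np.float64(237.6), np.float64(200.2)) [ 0.444  -0.0369  0.0275]
scene blob [29, 13, 6, 6, 26] (np.float64(255.5), np.float64(207.5)) [ 0.4923 -0.0065  0.0275]
scene blob [14, 20, 10, 7, 29] (np.float64(242.7), np.float64(215.2)) [ 0.4959 -0.0504  0.0275]
```

Three sources agree within about 2 mm: tare ≈ (0.4945, -0.0503) and timer ≈ (0.491, -0.0065). The 44 mm spacing matches the description. Next I go above tare and down to z ≈ 0.04.

Request:
arm_command --plan '[[[0,-0.004,0.026,0,0,0,0],[0,-0.004,0.026,0,0,0,0],[0.03,0,0,0,0,0,0],[0.03,0,0,0,0,0,0],[0.03,0,0,0,0,0,0],[0.03,0,0,0,0,0,0],[0.02,0,0,0,0,0,0],[0.01,0,0,0,0,0,0],[0,0,0,0,0,0,0],[0,0,0,0,0,0,0],[0,0,0,0,0,0,0]]]'

```text
t: 3.98
tool_pos: [0.5009, -0.0491, 0.0482]
tool_rot: [-0.035, 1.549, 0.034]
contact_force: [0.5, 0.6, -0.0]
opening: 0.0001
```

```bash
python3 - <<'E'
from h import *
o=ctrl.get_obs();print(o['t'],o['tool_pos'],o['contact_force'],R.from_rotvec(o['tool_rot']).as_matrix().round(3))
c,M=T('wrist');im=snap('wrist','w3.png');cv2.imwrite('pics/w3c.png',cv2.resize(im[150:330,150:400],None,fx=3,fy=3)[:,:,::-1])
E
```

```text
3.9833 [ 0.50088002 -0.04913976  0.04824341] [ 0.52388382  0.59940836 -0.04044669] [[ 0.022 -0.044  0.999]
 [-0.     0.999  0.044]
 [-1.    -0.001  0.022]]
```

View pics/w3c.png

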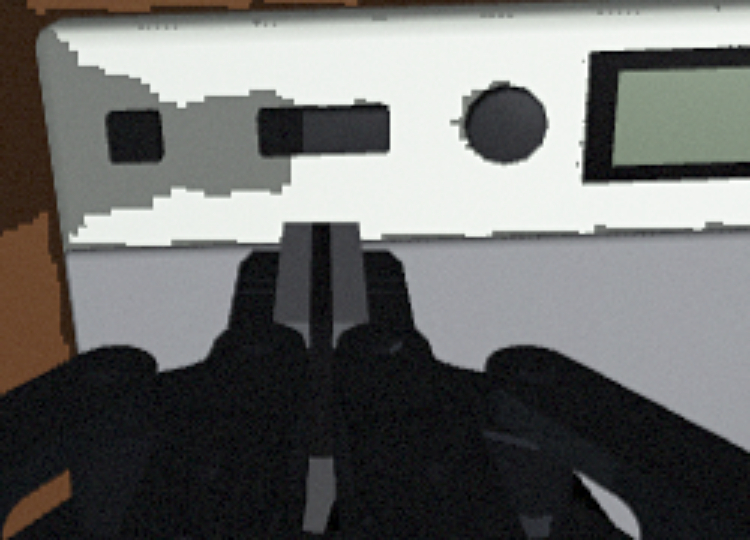

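The close crop shows the square key (134,137), the tare bar (323,130) and the round timer (507,124). The fingertips (321,223) are lined up sideways but about 10 mm too far forward in x. I'll measure from this frame.

```bash
python3 - <<'E'
from h import *
c,M=T('wrist');print(ctrl.get_obs()['tool_pos'])
Ti=np.linalg.inv(M)
for n,u,v in [('power',134,137),('tare',323,130),('timer',507,124)]:
    u=150+u/3;v=150+v/3
    d=M[:3,:3]@np.array([(u-c['cx'])/c['fx'],(v-c['cy'])/c['fy'],1]);print(n,(M[:3,3]+d*(.0275-M[2,3])/d[2]).round(4))
p=np.linalg.inv(np.array(c['hand_eye']))@[0,0,0,1];print('tcp crop px',3*(c['fx']*p[0]/p[2]+c['cx']-150),3*(c['fy']*p[1]/p[2]+c['cy']-150))
marks('wrist',['tare_key_top','timer_key_top','power_key_top'])
E
```

```text
[ 0.50144911 -0.04931587  0.04886618]
power [ 0.4984 -0.0954  0.0275]
tare [ 0.4945 -0.05    0.0275]
timer [ 0.491  -0.0059  0.0275]
tcp crop px 324.6790239497686 192.10198552848914
wrist tare_key_top 0.58 [ 0.5005 -0.0549  0.0298] px 250 202
wrist timer_key_top 0.92 [ 0.4892 -0.0085  0.0332] px 317 191
wrist power_key_top 0.73 [ 0.5017 -0.0921  0.0265] px 200 200
```

The projected TCP (324,192) and the visible tip edge (y = 223) disagree by about 10 px. I'll check where the tip really is with a scene crop before pressing.

```bash
python3 - <<'E'
from h import *
o=ctrl.get_obs();W=o['tool_pos']
out=[]
for cam in('scene','top'):
    c,M=T(cam);im=get_image(cam);Mi=np.linalg.inv(M)
    def pr(w):
        p=Mi@np.r_[w,1];return np.array([c['fx']*p[0]/p[2]+c['cx'],c['fy']*p[1]/p[2]+c['cy']])
    t=pr(W);x0,y0=int(t[0])-35,int(t[1])-35
    k=cv2.resize(im[y0:y0+70,x0:x0+70],(400,400),interpolation=cv2.INTER_CUBIC)
    f=400/70
    for w,col in [(W,(255,0,0)),(W+[0,0,.02],(0,255,0)),(np.array([.4945,-.05,.0275]),(0,0,255)),(np.array([.491,-.006,.0275]),(255,0,255))]:
        q=(pr(w)-[x0,y0]+.5)*f; cv2.circle(k,(int(q[0]),int(q[1])),4,col,1)
    out.append(k)
cv2.imwrite('pics/st2.png',np.hstack(out)[:,:,::-1])
E
```

```text
(no output)
```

View pics/st2.png

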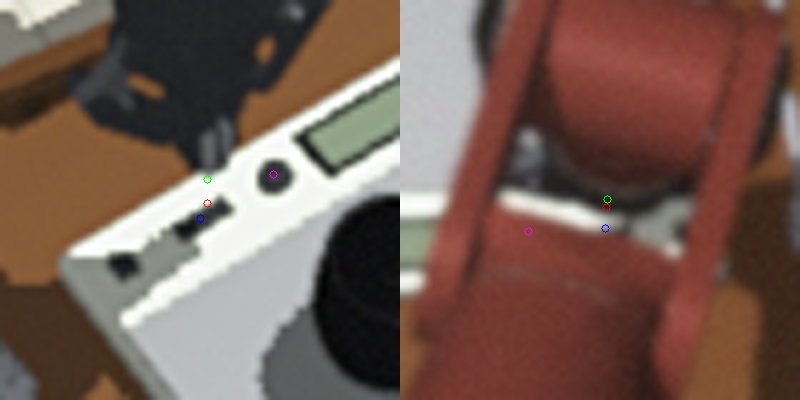

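The scene view shows the visible fingertip about 25 mm above the nominal TCP. So the contact height is uncertain. I'll centre in x, correct the 1.2° tilt, and then probe downwards gently, watching the force.

Request:
arm_command --plan '[[[0,-0.001,-0.007,0,1.2,0,0],[0.006,0,0,0,0,0,0],[0.006,0,0,0,0,0,0],[0.004,0,0,0,0,0,0],[0,0,0,0,0,0,0],[0,0,0,0,0,0,0]]]'

```text
t: 4.78
tool_pos: [0.4941, -0.0511, 0.0317]
tool_rot: [-0.036, 1.569, 0.032]
contact_force: [0.6, 0.2, -0.1]
opening: 0.0002
```

Request:
arm_command --plan '[[[0.002,0,0,0,0,0,0],[0.002,0,0,0,0,0,0],[0.001,0,0,0,0,0,0],[0,0,0,0,0,0,0]]]'

```text
t: 5.12
tool_pos: [0.4938, -0.051, 0.0257]
tool_rot: [-0.036, 1.57, 0.033]
contact_force: [-0.4, -0.2, -0.3]
opening: 0.0
```

Request:
arm_command --plan '[[[0.002,0,0,0,0,0,0],[0.002,0,0,0,0,0,0],[0,0,0,0,0,0,0]]]'

```text
t: 5.37
tool_pos: [0.494, -0.051, 0.0215]
tool_rot: [-0.036, 1.57, 0.033]
contact_force: [-0.1, -0.1, 0.2]
opening: -0.0
```

```bash
python3 - <<'E'
from h import *
o=ctrl.get_obs();W=o['tool_pos'];print(W,o['contact_force'])
im=snap('wrist','w4.png');a=cv2.resize(im[150:290,180:340],None,fx=2.5,fy=2.5)
c,M=T('scene');im=get_image('scene');Mi=np.linalg.inv(M)
k=cv2.resize(im[175:245,207:277],(400,350),interpolation=cv2.INTER_CUBIC)
for w,col in [(W,(255,0,0)),(W+[0,0,.02],(0,255,0))]:
    p=Mi@np.r_[w,1];q=((c['fx']*p[0]/p[2]+c['cx']-207+.5)*400/70,(c['fy']*p[1]/p[2]+c['cy']-175+.5)*5);cv2.circle(k,(int(q[0]),int(q[1])),4,col,1)
cv2.imwrite('pics/st3.png',np.hstack([a,k])[:,:,::-1])
E
```

```text
[ 0.49402922 -0.05104217  0.02152292] [-0.13261079 -0.14377352  0.15847125]
```

View pics/st3.png

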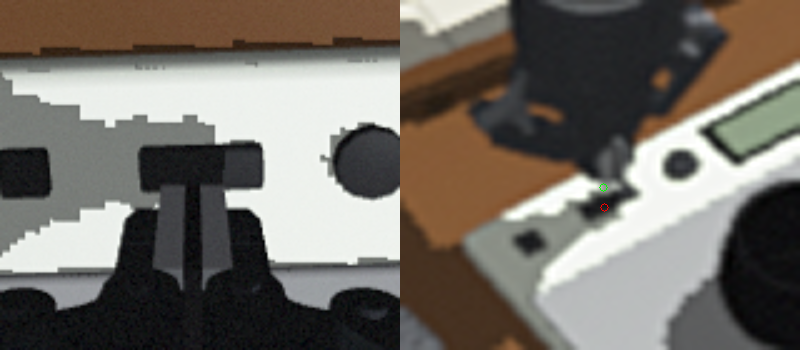

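Request:
arm_command --plan '[[[0.002,0.0015,0,0,0,0,0],[0.002,0,0,0,0,0,0],[0.002,0,0,0,0,0,0],[0.002,0,0,0,0,0,0],[0,0,0,0,0,0,0]]]'

```text
t: 5.88
tool_pos: [0.4945, -0.0495, 0.0134]
tool_rot: [-0.036, 1.568, 0.032]
contact_force: [-0.4, 0.6, -0.3]
opening: -0.0
```

Request:
arm_command --plan '[[[0.0015,0,0,0,0,0,0],[0.0015,0,0,0,0,0,0],[0,0,0,0,0,0,0]]]'

```text
t: 6.13
tool_pos: [0.4944, -0.0495, 0.0099]
tool_rot: [-0.036, 1.569, 0.032]
contact_force: [0.3, 0.1, -0.5]
opening: -0.0002
```

Request:
arm_command --plan '[[[0.001,0,0,0,0,0,0],[0.001,0,0,0,0,0,0],[0,0,0,0,0,0,0]]]'

```text
t: 6.38
tool_pos: [0.4944, -0.0495, 0.0077]
tool_rot: [-0.036, 1.569, 0.032]
contact_force: [0.2, 0.4, 0.9]
opening: 0.0003
```

```bash
python3 - <<'E'
from h import *
o=ctrl.get_obs();W=o['tool_pos'];print(W,o['contact_force'])
im=snap('wrist','w5.png');a=cv2.resize(im[150:290,180:340],None,fx=2.5,fy=2.5)
im=get_image('scene')
k=cv2.resize(im[185:235,217:274],(400,350),interpolation=cv2.INTER_CUBIC)
cv2.imwrite('pics/st4.png',np.hstack([a,k])[:,:,::-1])
E
```

```text
[ 0.49440817 -0.04951959  0.00769419] [0.17836114 0.39269635 0.92281578]
```

View pics/st4.png

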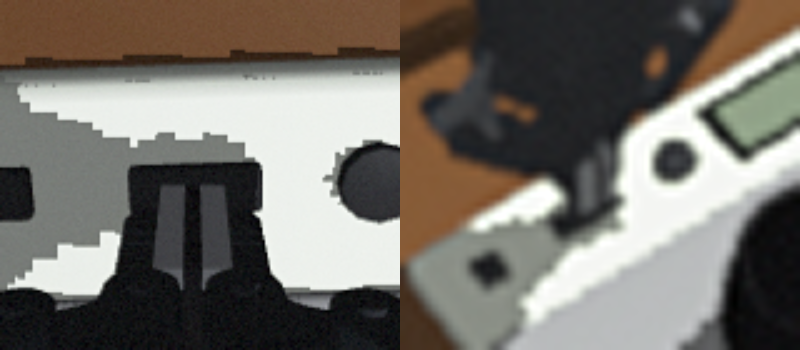

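First contact, at TCP z ≈ 0.008 with 0.9 N, and the tip is on the tare bar. I'll lift 2 mm, move 3 mm back towards the robot to centre it, and then press in small steps.

Request:
arm_command --plan '[[[-0.003,0,0,0,0,0,0],[0,0,-0.003,0,0,0,0],[0.0015,0,0,0,0,0,0],[0.0015,0,0,0,0,0,0],[0.001,0,0,0,0,0,0],[0,0,0,0,0,0,0]]]'

```text
t: 6.98
tool_pos: [0.4915, -0.0498, 0.0073]
tool_rot: [-0.036, 1.567, 0.032]
contact_force: [-0.6, 0.3, 0.1]
opening: -0.0001
```

Request:
arm_command --plan '[[[0.001,0,0,0,0,0,0],[0,0,0,0,0,0,0]]]'

```text
t: 7.15
tool_pos: [0.4914, -0.0498, 0.006]
tool_rot: [-0.036, 1.568, 0.032]
contact_force: [-0.3, -0.4, 0.0]
opening: 0.0
```

Request:
arm_command --plan '[[[0.001,0,0,0,0,0,0],[0.001,0,0,0,0,0,0],[0,0,0,0,0,0,0]]]'

```text
t: 7.4
tool_pos: [0.4914, -0.0498, 0.0037]
tool_rot: [-0.036, 1.568, 0.032]
contact_force: [0.4, 0.9, -0.4]
opening: 0.0001
```

Request:
arm_command --plan '[[[0.001,0,0,0,0,0,0],[0,0,0,0,0,0,0]]]'

```text
t: 7.57
tool_pos: [0.4914, -0.0498, 0.0026]
tool_rot: [-0.036, 1.568, 0.032]
contact_force: [0.4, 0.3, -1.1]
opening: 0.0001
```

Request:
arm_command --plan '[[[0.001,0,0,0,0,0,0],[0,0,0,0,0,0,0]]]'

```text
t: 7.73
tool_pos: [0.4914, -0.0497, 0.0014]
tool_rot: [-0.036, 1.568, 0.032]
contact_force: [-0.1, -0.5, -0.5]
opening: 0.0004
```

Request:
arm_command --plan '[[[0.001,0,0,0,0,0,0],[0,0,0,0,0,0,0]]]'

```text
t: 7.9
tool_pos: [0.4914, -0.0498, 0.0003]
tool_rot: [-0.036, 1.568, 0.032]
contact_force: [-0.5, 0.2, 0.4]
opening: 0.0002
```

Request:
arm_command --plan '[[[0.001,0,0,0,0,0,0],[0,0,0,0,0,0,0]]]'

```text
t: 8.07
tool_pos: [0.4914, -0.0498, -0.0007]
tool_rot: [-0.036, 1.568, 0.032]
contact_force: [-0.6, 0.8, 0.7]
opening: 0.0002
```

```bash
python3 - <<'E'
from h import *
F=[]
for i in range(6):
    im=get_image('wrist' if i<5 else 'scene'); F.append(ctrl.get_obs()['contact_force'])
    if i==4: cv2.imwrite('pics/w6.png',im[:,:,::-1]); a=cv2.resize(im[150:290,180:340],None,fx=2.5,fy=2.5)
print(np.mean(F,0),np.std(F,0),ctrl.get_obs()['tool_pos'])
k=cv2.resize(im[185:235,217:274],(400,350),interpolation=cv2.INTER_CUBIC)
cv2.imwrite('pics/st5.png',np.hstack([a,k])[:,:,::-1])
E
```

```text
[-0.15237705  0.22472271  0.01762282] [0.34075806 0.37565231 0.52762267] [ 4.91668014e-01 -4.98098354e-02 -4.44085822e-04]
```

View pics/st5.png

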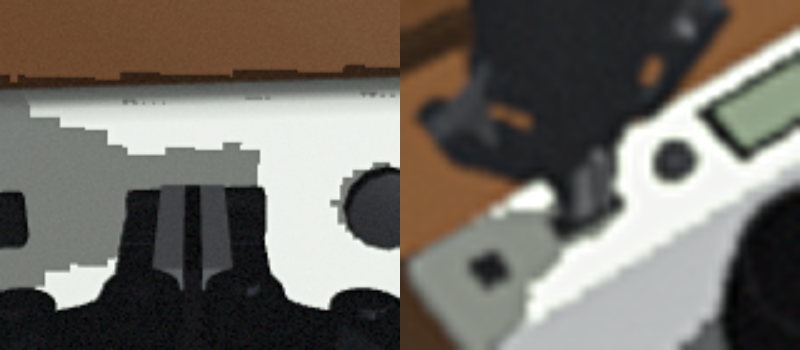

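Still no contact. The wrist and scene cues together suggest the pad ends are about 30–35 mm behind the nominal TCP. The tip is over the bar, so I'll keep probing in small steps.

Request:
arm_command --plan '[[[0.001,0,0.001,0,0,0,0],[0.001,0,0,0,0,0,0],[0,0,0,0,0,0,0]]]'

```text
t: 8.62
tool_pos: [0.4929, -0.0498, -0.0024]
tool_rot: [-0.037, 1.567, 0.032]
contact_force: [-1.0, -0.8, 0.3]
opening: 0.0002
```

Request:
arm_command --plan '[[[0.001,0,0,0,0,0,0],[0,0,0,0,0,0,0]]]'

```text
t: 8.78
tool_pos: [0.4929, -0.0498, -0.0037]
tool_rot: [-0.037, 1.567, 0.032]
contact_force: [0.1, -0.0, 0.7]
opening: -0.0001
```

Request:
arm_command --plan '[[[0.001,0,0,0,0,0,0],[0,0,0,0,0,0,0]]]'

```text
t: 8.95
tool_pos: [0.4928, -0.0498, -0.0048]
tool_rot: [-0.036, 1.567, 0.032]
contact_force: [0.7, -0.2, -0.3]
opening: 0.0
```

Request:
arm_command --plan '[[[0.001,0,0,0,0,0,0],[0.001,0,0,0,0,0,0],[0,0,0,0,0,0,0]]]'

```text
t: 9.2
tool_pos: [0.493, -0.0498, -0.0068]
tool_rot: [-0.036, 1.567, 0.032]
contact_force: [0.1, 0.2, 1.2]
opening: 0.0001
```

Request:
arm_command --plan '[[[0.001,0,0,0,0,0,0],[0,0,0,0,0,0,0]]]'

```text
t: 9.37
tool_pos: [0.493, -0.0498, -0.0076]
tool_rot: [-0.037, 1.567, 0.032]
contact_force: [-0.7, 0.0, 2.5]
opening: -0.0002
```

```bash
python3 - <<'E'
from h import *
F=[]
for i in range(6):
    im=get_image('wrist' if i<5 else 'scene'); F.append(ctrl.get_obs()['contact_force'])
    if i==4: cv2.imwrite('pics/w7.png',im[:,:,::-1]); a=cv2.resize(im[180:290,195:325],(400,340))
print(np.mean(F,0),np.std(F,0),ctrl.get_obs()['tool_pos'])
k=cv2.resize(im[185:227,225:273],(400,340),interpolation=cv2.INTER_CUBIC)
cv2.imwrite('pics/st6.png',np.hstack([a,k])[:,:,::-1])
E
```

```text
[-0.75887552  0.28460145  1.69728155] [0.38795272 0.57790163 0.20033143] [ 0.49306511 -0.04982484 -0.00754055]
```

View pics/st6.png

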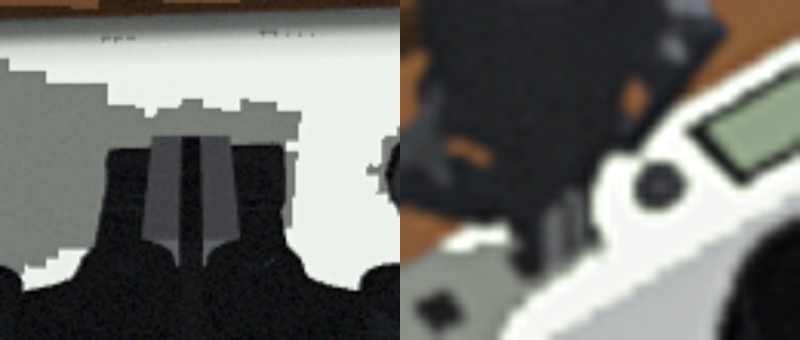

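Contact with the tare bar is clear: 1.7 N on average at z ≈ -0.0075, which is about 1.1 mm down. I'll press about 2 mm more and hold.

Request:
arm_command --plan '[[[0.001,0,0,0,0,0,0],[0.001,0,0,0,0,0,0],[0,0,0,0,0,0,0],[0,0,0,0,0,0,0]]]'

```text
t: 10.0
tool_pos: [0.4931, -0.0498, -0.0093]
tool_rot: [-0.037, 1.568, 0.032]
contact_force: [-1.6, 0.7, 2.9]
opening: 0.0003
```

```bash
cat > f.py <<'E'
from h import *
F=[]
for i in range(8): get_image('wrist'); F.append(ctrl.get_obs()['contact_force'])
print(np.mean(F,0).round(2),ctrl.get_obs()['tool_pos'],ctrl.get_obs()['t'])
E
python3 f.py
```

```text
[-1.69  0.46  3.35] [ 0.49310821 -0.04984763 -0.00931835] 10.4
```

3.35 N means about 3.0–3.2 mm down. I'll add a small margin, then release and lift clear.

Request:
arm_command --plan '[[[0.0005,0,0,0,0,0,0],[0,0,0,0,0,0,0],[0,0,0,0,0,0,0]]]'

```text
t: 10.65
tool_pos: [0.4931, -0.0498, -0.0098]
tool_rot: [-0.037, 1.567, 0.032]
contact_force: [-1.2, 0.7, 3.9]
opening: 0.0001
```

```bash
python3 f.py
```

```text
[-1.83  0.2   3.65] [ 0.49309599 -0.04982825 -0.00978287] 11.05
```

Request:
arm_command --plan '[[[-0.004,0,0,0,0,0,0],[-0.006,0,0,0,0,0,0],[-0.01,0,0,0,0,0,0],[0,0,0,0,0,0,0],[0,0,0,0,0,0,0]]]'

```text
t: 11.47
tool_pos: [0.4934, -0.0499, 0.0116]
tool_rot: [-0.037, 1.566, 0.032]
contact_force: [0.5, -0.2, 0.9]
opening: -0.0003
```

```bash
python3 - <<'E'
from h import *
c,M=T('wrist');im=snap('wrist','w8.png');print(ctrl.get_obs()['tool_pos'])
blobs('wrist',c,M,im,(270,165,340,215))
c,M=T('scene');im=get_image('scene');blobs('scene',c,M,im,(250,201,262,214))
cv2.imwrite('pics/w8c.png',cv2.resize(im*0+get_image('wrist'),None,fx=1.2,fy=1.2)[150:400,100:500,::-1])
E
```

```text
[ 0.49382623 -0.04998693  0.01181866]
wrist blob [0, 0, 70, 14, 909] (np.float64(303.4), np.float64(171.0)) [ 0.4593 -0.0256  0.0275]
wrist blob [46, 40, 24, 10, 168] (np.float64(328.8), np.float64(210.7)) [ 0.4828 -0.0083  0.0275]
scene blob [3, 4, 6, 6, 25] (np.float64(255.4), np.float64(207.6)) [ 0.4925 -0.0068  0.0275]
```

View pics/w8c.png

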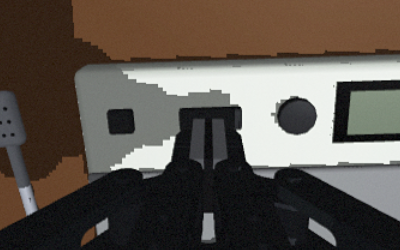

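Tare was pressed to 3.65 N (about 3.5 mm) and released, and the scale hasn't moved: the timer is still at (0.4925, -0.0068) in the scene camera, the same as before. The crop shows tare under the fingers (210,117) and the timer free at (296,116). Now the timer: 44 mm to the left, then down.

Request:
arm_command --plan '[[[0,0.022,-0.001,0,0,0,0],[0,0.0215,0,0,0,0,0],[0,0,0,0,0,0,0],[0.005,0,0,0,0,0,0],[0.005,0,0,0,0,0,0],[0.003,0,0,0,0,0,0],[0,0,0,0,0,0,0],[0,0,0,0,0,0,0]]]'

```text
t: 12.28
tool_pos: [0.4889, -0.0074, -0.0056]
tool_rot: [-0.035, 1.57, 0.029]
contact_force: [0.0, -0.8, -0.4]
opening: 0.0003
```

```bash
python3 f.py; python3 - <<'E'
from h import *
im=get_image('wrist'); a=cv2.resize(im[180:290,195:325],(400,340))
im=get_image('scene');k=cv2.resize(im[185:227,225:273],(400,340),interpolation=cv2.INTER_CUBIC)
cv2.imwrite('pics/st7.png',np.hstack([a,k])[:,:,::-1])
E
```

```text
[0.03 0.19 0.2 ] [ 0.48949263 -0.00695679 -0.00475563] 12.6833
```

View pics/st7.png

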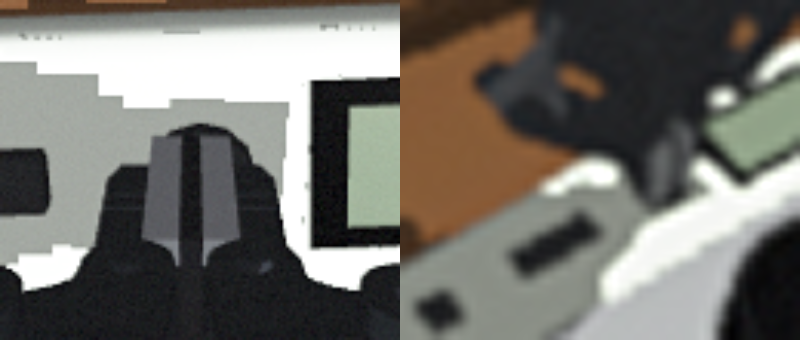

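The fingertips are over the round timer key (205,150), and the tare bar is up and well clear. Pressing.

Request:
arm_command --plan '[[[0.0015,0,0,0,0,0,0],[0.001,0,0,0,0,0,0],[0.001,0,0,0,0,0,0],[0,0,0,0,0,0,0],[0,0,0,0,0,0,0]]]'

```text
t: 13.2
tool_pos: [0.4898, -0.0069, -0.0078]
tool_rot: [-0.036, 1.568, 0.03]
contact_force: [-1.9, 0.2, 3.1]
opening: -0.0002
```

```bash
python3 f.py
```

```text
[-1.1  -0.14  1.84] [ 0.48974764 -0.00693458 -0.00787884] 13.6
```

Request:
arm_command --plan '[[[0.001,0,0,0,0,0,0],[0.001,0,0,0,0,0,0],[0.0003,0,0,0,0,0,0],[0,0,0,0,0,0,0]]]'

```text
t: 13.93
tool_pos: [0.4898, -0.0069, -0.0099]
tool_rot: [-0.036, 1.568, 0.03]
contact_force: [-1.2, 0.2, 3.7]
opening: -0.0003
```

```bash
python3 f.py
```

```text
[-1.67  0.28  3.69] [ 0.48985232 -0.00695475 -0.00992963] 14.3333
```

3.69 N, about 3.6 mm down, held for over 0.4 s. Now I release, lift and draw clear.

Request:
arm_command --plan '[[[-0.004,0,0,0,0,0,0],[-0.006,0,0,0,0,0,0],[-0.02,0,0,0,0,0,0],[-0.03,0,0,0,0,0,0],[-0.03,0,0,0,0,0,0],[-0.03,0,0,0,0,0,0],[-0.03,0,0,0,0,0,0],[-0.03,0,0,0,0,0,0],[0,0,-0.03,0,0,0,0],[0,0,-0.03,0,0,0,0],[0,0,0,0,0,0,0],[0,0,0,0,0,0,0],[0,0,0,0,0,0,0]]]'

```text
t: 15.42
tool_pos: [0.4268, -0.0085, 0.1808]
tool_rot: [-0.037, 1.562, 0.029]
contact_force: [0.1, -0.5, -0.2]
opening: 0.0001
```

```bash
python3 f.py; python3 - <<'E'
from h import *
c,M=T('scene');im=snap('scene','s9.png');blobs('scene',c,M,im,(250,201,262,214));blobs('scene',c,M,im,(236,208,250,220));marks('scene',['scale','mate_cup','egg_cup'])
o=ctrl.get_obs();print(o['t'],np.abs(o['dq']).max())
E
```

```text
[-0.03 -0.01  0.04] [ 0.42677054 -0.00840213  0.18002646] 15.8167
scene blob [3, 4, 6, 6, 27] (np.float64(255.4), np.float64(207.6)) [ 0.4923 -0.0068  0.0275]
scene blob [2, 4, 10, 7, 29] (np.float64(242.7), np.float64(215.2)) [ 0.4959 -0.0504  0.0275]
scene mate_cup 0.73 [ 0.6003 -0.0105  0.0282] px 275 237
scene egg_cup 0.93 [ 0.5866  0.1493 -0.001 ] px 318 213
16.0167 0.0034510432886611883
```

View pics/s9.png

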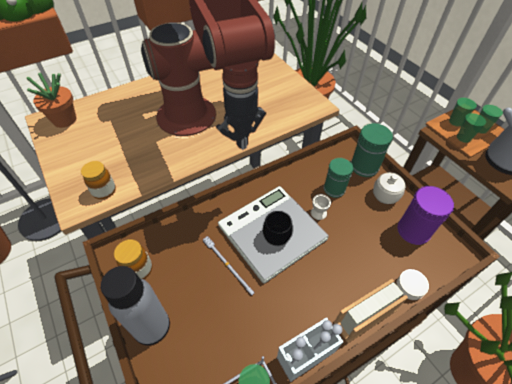

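The hand is clear, and the scale, cup (277,228) and everything else are where they were. Both keys read the same positions as at the start.

```bash
python3 -c "
from station import finish_job
print(finish_job())"
```

```text
the job is handed in; nothing more can be done
None
```

I pressed the tare key first, then the timer key. I let each spring back up, drew the hand clear, and handed the job in at about 16 s.

- **Tare:** pressed to about 3.65 N, roughly 3.5 mm down, and held well over 0.1 s. It took a slow descent to find the key.
- **Timer:** pressed to about 3.7 N, roughly 3.6 mm down, and held over 0.4 s.
- **On/off key:** not touched.
- **Last checks:** the force on the tool is near zero. Both keys show at the same scene-camera positions as before, to within 0.3 mm. The cup and the other things look unmoved in the last picture. The network did not report the scale in that last picture, so its position rests on the key positions and my own look.

**Disagreements:**
- The shut fingertips end about 34 mm behind the stated TCP. I found both contact heights by force, at TCP z ≈ -0.006 m.
- While pressing there was also a sideways force of 1–2 N, but the scale did not shift.
- There was no direct readout of the keys; how far they went down is inferred from force and travel.

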